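# Sweep loose caps into the collecting bay

## Task

Three loose black screw caps are lying on the bench in front of the balances: sweep them along the bench with the fingertips into the dark grey steel three-sided bay, until all three lie flat and completely between its straight side walls, past the flared mouth. Slide them only, never lift them off the bench, and leave the standing vials and the beaker where they are.

Things in the scene. Friction and masses are not known exactly. Their poses are not given: they have to be found in the camera images.
- cap_1: one of three identical loose black screw caps: a ridged disc 28 mm across and 14 mm high (20 g), lying flat on the bench. The thin cord that lies across the bench does not hinder sliding. Origin: centre of its underside; z up.
- cap_2: one of three identical loose black screw caps: a ridged disc 28 mm across and 14 mm high (20 g), lying flat on the bench. The thin cord that lies across the bench does not hinder sliding. Origin: centre of its underside; z up.
- cap_3: one of three identical loose black screw caps: a ridged disc 28 mm across and 14 mm high (20 g), lying flat on the bench. The thin cord that lies across the bench does not hinder sliding. Origin: centre of its underside; z up.
- bay: dark grey steel three-sided bay without floor, fixed to the bench at the left, mouth to the robot's right (-y) (up to 0.25 rad askew). Walls 16 mm high, 4 mm thick. Origin: on the bench, middle of the space between the straight walls; +x points to the back wall, -x out of the mouth, z up. Inner space x -45 to +45 mm, y -70 to +70 mm. Outside, flat feet 3 mm high reach 22 mm beyond the walls.
- bay_mouth (a point): middle of the bay's mouth line, on the bench, between the front ends of the straight walls (bay x = -45 mm); axes as the bay's. From the walls' front ends (y -70, +70 mm) two flared wings, also 16 mm high, run outwards to 30 mm before this line and 94 mm to either side.
- vial_far: bystander: standing screw-cap glass vial, 24 mm across, 51 mm high, beyond the caps. Origin: centre of its underside.
- vial_near: bystander: standing screw-cap glass vial, 24 mm across, 51 mm high, between the caps and the bench's front edge. Origin: centre of its underside.
- beaker: bystander: small empty glass beaker, 46 mm across, 58 mm high, beyond the caps. Origin: centre of its underside.

How it is judged:
By the outcome, as a careful person would: the job done as asked, in the order asked, and still so for the second after the job is handed in, with the robot touching nothing.
It also fails if it takes over 59 s, if anything falls off the work surface, if the arm or the gripper's body presses on something with over 40 N, if the wrist force passes 120 N, or if a joint passes its speed limit or range.

## Robot

A 6-joint arm with a two-finger parallel gripper is mounted at the origin on a cart in front of the work surface, level with it; the furniture and walls round the work are solid. World frame = base frame: x ahead of the robot, y to its left, z up, the work surface at z = 0. Lengths are in m, angles in rad, forces in N, time in s.
With the tool pointing down it reaches from about 0.325 to 0.9 m from the base axis. Payload 6.1 kg.
Tool frame: the origin (TCP) lies on the centre line of the jaws, within the pads' length; the fingertips stand 14 mm ahead of it and the grasp point (between the pads) lies 5 mm behind it; z points along the fingers, y is the line along which they close (so a half turn about z gives the same grasp; the last joint's range is limited). The gripper opens to 87 mm and grips with 3 to 60 N. Pads are 19 mm wide; open, the fingers measure 117 mm over their backs; the gripper's body (75 mm by 190 mm) begins 51 mm behind the grasp point.
Start: joints at [1.167, 0.22, 1.526, -0, 1.395, -0.126], TCP at [0.171, 0.601, 0.197] pointing down, gripper open.
Joint ranges: [-2.98, 2.98], [-0.91, 2.08], [0.09, 2.57], [-1.24, 4.39], [0.2, 2.65], [-2.68, 2.68]. Speed limits (rad/s): [2.57, 2.57, 3.01, 3.14, 3.14, 3.14].

## Interface

Orientations are given as a 3x3 rotation matrix whose columns are the frame's x, y, z axes.
In Python, from rig import * gives the robot as it stands. Calls block until the motion is done:
- reach(position, orientation): joint-space move of the TCP to a pose.
- move_l(position, v=0.15, ori=None): straight line of the TCP; ori=None keeps the orientation; v is the mean speed in m/s.
- movej(angles): joint-space move.
- grip(opening, squeeze=None): finger opening in m; squeeze is the grip in N (None keeps the last); returns when the fingers have stopped.
- hold(seconds).
- inverse_kinematics(position, orientation): joint angles nearest the present ones, or None.
- sense(): the state.
- grab_frame(name): name is "scene" or "top" or "wrist"; returns the picture (420x560x3 uint8, red, green, blue); there is no depth.
- camera_info(name): a dict with "intrinsics" (3x3 intrinsics, pixels), "camera_from_world" (4x4, takes a point from world to camera coordinates); the wrist camera has in their place "hand_eye" (4x4, takes a point from camera to tool coordinates, whose origin is the TCP and whose axes are the flange's). Camera axes: x right, y up, looking along -z (the intrinsics and any distortion apply to the point x, -y, -z); pixel columns grow to the right and rows downward; lengths in m; the calibration is good to about 2 mm. The wrist camera is an equidistant fisheye: a pixel r from the principal point sees the ray r / f radians off the axis. A picture is of the moment at which its call begins: read the wrist's pose just before it. camera_info takes no time and is no camera call.
A pose or a line that the arm cannot do raises MotionError and nothing moves.
- finish_job(): hands the job in; it is judged then, once.
The state is a dict: "time": time; "joint_pos": joint angles; "dq": joint speeds; "joint_torque": joint torques, N m; "eef_pos": TCP position; "tcp_rot": TCP orientation; "ft_force": force on the tool from outside, world axes, zero at the start; "wrist_torque": the same for the moment, N m; "opening": finger opening in m; "gripper_force": force on a finger pad.
Only numpy, scipy, OpenCV 4.12 (cv2) and the standard library are available. Lean on these libraries where they do the work, as an engineer would, in place of code of your own. Each camera call takes 0.05 s, during which the arm holds its last target. There are 200 camera calls.

## Working session

There is one attempt and no reset: what is moved stays moved. The work goes in short steps, each a Python script; the robot and the scene stay as the last script left them, time stands still between calls to the robot, and variables do not carry over. Pictures are saved under pics/ and viewed, at most 10 in all, crops included, and the job is handed in when it is done.

```bash
mkdir -p pics
python3 - <<'E'
from rig import *
import cv2
for n in ("top","scene"):
    f=grab_frame(n); cv2.imwrite(f"pics/{n}0.png",f[:,:,::-1]); c=camera_info(n); print(c)
print(sense()["time"],sense()["tcp_rot"])
E
```

```text
{'intrinsics': array([[442.54979812,   0.        , 279.16830651],
       [  0.        , 442.54979812, 215.84018761],
       [  0.        ,   0.        ,   1.        ]]), 'camera_from_world': array([[ 0.02837935, -0.99959634, -0.00133179,  0.01607389],
       [ 0.97740804,  0.02747019,  0.20956837, -0.50368161],
       [-0.20944719, -0.00724912,  0.97779309, -0.86897134],
       [ 0.        ,  0.        ,  0.        ,  1.        ]])}
{'intrinsics': array([[397.75089759,   0.        , 270.81313707],
       [  0.        , 397.75089759, 207.25513081],
       [  0.        ,   0.        ,   1.        ]]), 'camera_from_world': array([[ 7.80342093e-01, -6.25352221e-01, -9.03794106e-04,
        -3.55362198e-01],
       [ 3.05188541e-01,  3.79565471e-01,  8.73378502e-01,
        -1.94203567e-01],
       [-5.45826137e-01, -6.81809836e-01,  4.87041246e-01,
        -5.87318023e-01],
       [ 0.00000000e+00,  0.00000000e+00,  0.00000000e+00,
         1.00000000e+00]])}
0.1 [[-9.61671578e-01  2.74202983e-01 -7.07381751e-04]
 [ 2.74203804e-01  9.61670160e-01 -1.66637995e-03]
 [ 2.23341567e-04 -1.79647701e-03 -9.99998361e-01]]
```

View pics/top0.png

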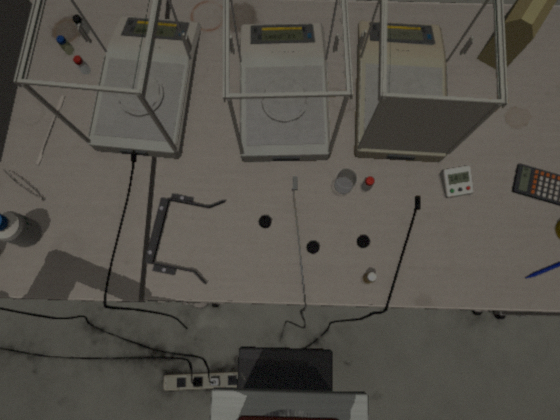

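View pics/scene0.png

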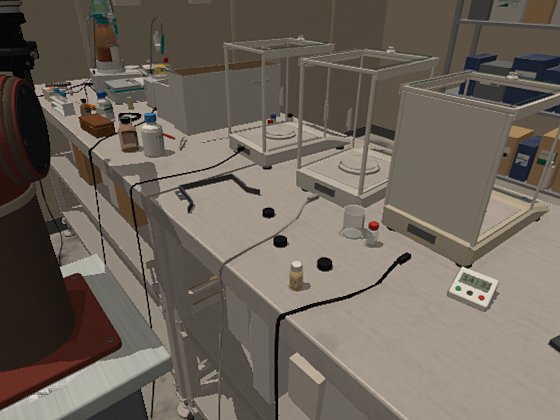

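The top picture shows the caps near (265,221), (313,247) and (363,241). The bay has its back wall near col 157 and wing tips near (224,202) and (205,281). The near vial is at (371,275), the far vial at (369,182) and the beaker at (344,183). Next I'll measure these properly.

```bash
cat > h.py <<'E'
import numpy as np, cv2
from rig import *
def cast(n,px,z):
    c=camera_info(n);K=c["intrinsics"];T=np.array(c["camera_from_world"])
    d=np.linalg.inv(K)@np.array([px[0],px[1],1.]);d=np.array([d[0],-d[1],-d[2]])
    R=T[:3,:3];o=-R.T@T[:3,3];w=R.T@d
    return (o+w*(z-o[2])/w[2])
def caps(f,n,roi,thr=45):
    g=f.max(2);m=np.zeros_like(g);x0,y0,x1,y1=roi
    m[y0:y1,x0:x1]=(g[y0:y1,x0:x1]<thr)*255
    k,l,s,c=cv2.connectedComponentsWithStats(m)
    return [(s[i],c[i],cast(n,c[i],0.009)) for i in range(1,k) if s[i][4]>40]
E
python3 - <<'E'
from h import *
np.set_printoptions(precision=4,suppress=True)
f=cv2.imread("pics/top0.png")[:,:,::-1]
for r in caps(f,"top",(140,185,410,290)): print(*r)
s=cv2.imread("pics/scene0.png")[:,:,::-1]
for r in caps(s,"scene",(255,195,345,280),40): print(*r)
crop=f[170:300,140:400,::-1]
cv2.imwrite("pics/crop0.png",cv2.convertScaleAbs(cv2.resize(crop,(780,390),interpolation=cv2.INTER_CUBIC),alpha=1.5))
E
```

```text
[140 185  85 105 959] [159.2263 232.196 ] [0.4689 0.2898 0.009 ]
[259 216  12  12 119] [264.6807 221.3193] [0.4994 0.0619 0.009 ]
[391 228  19  62 107] [400.0467 259.6262] [ 0.424  -0.2307  0.009 ]
[357 235  13  13 125] [362.776 241.016] [ 0.462  -0.1515  0.009 ]
[307 241  12  13 120] [312.525  246.6667] [ 0.4467 -0.0431  0.009 ]
[263 208  11  10  95] [268.0842 212.3474] [0.4967 0.0614 0.009 ]
[274 236  13  11 129] [280.     241.0775] [ 0.4437 -0.044   0.009 ]
[318 258  14  13 158] [324.4241 263.943 ] [ 0.4593 -0.1524  0.009 ]
```

View pics/crop0.png

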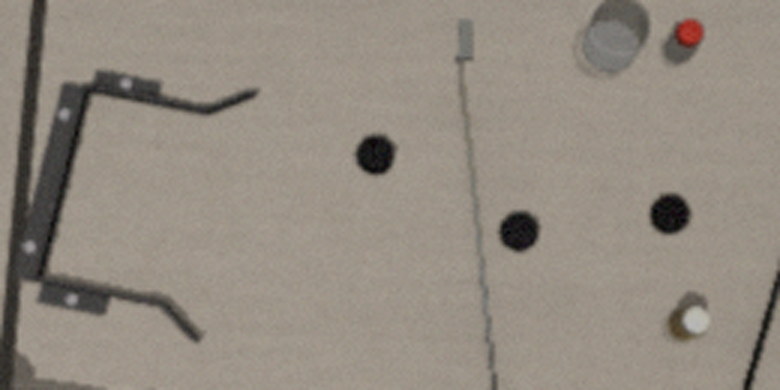

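Run:
```python
from h import *
np.set_printoptions(precision=4,suppress=True)
P={}
for k,(u,v,z) in dict(cornerF=(90,92,.016),cornerN=(42,277,.016),endF=(208,109,.016),endN=(165,299,.016),tipF=(257,92,.016),tipN=(200,338,.016),vialN=(697,320,.051),vialF=(690,32,.051),beaker=(608,48,.0)).items():
    P[k]=cast("top",(140+u/3,170+v/3),z); print(k,P[k])
print("depth",np.linalg.norm(P["cornerF"]-P["endF"]),np.linalg.norm(P["cornerN"]-P["endN"]),"width",np.linalg.norm(P["endF"]-P["endN"]),np.linalg.norm(P["cornerF"]-P["cornerN"]),"tips",np.linalg.norm(P["tipF"]-P["tipN"]))
```

```text
cornerF [0.5383 0.2702 0.016 ]
cornerN [0.4026 0.2934 0.016 ]
endF [0.528  0.1834 0.016 ]
endN [0.3896 0.2053 0.016 ]
tipF [0.5417 0.1485 0.016 ]
tipN [0.3631 0.1789 0.016 ]
vialN [ 0.3827 -0.1623  0.051 ]
vialF [ 0.5854 -0.1605  0.051 ]
beaker [ 0.5868 -0.1095  0.    ]
depth 0.08741329681216317 0.08907185661069716 width 0.14007258605917036 0.13758725329286756 tips 0.18115837758350545
```

```bash
cat >> h.py <<'E'
ax=np.array([np.sin(.15),np.cos(.15)]);by=np.array([-ax[1],ax[0]]);C=np.array([.4657,.2385])
Z=.019; OFF=.0115+.0095   # TCP behind cap centre when cradled
def ori(d):
    y=np.array([d[1],-d[0],0]);z=np.array([0,0,-1.]);return np.column_stack([np.cross(y,z),y,z])
def sweep(cap,bx,byv,v=.1):
    cap=np.array(cap);t=C+bx*ax+byv*by;d=(t-cap)/np.linalg.norm(t-cap)
    s=cap-d*(OFF+.016);e=t-d*OFF;R=ori(d)
    if inverse_kinematics([*s,.12],R) is None: raise SystemExit("no ik")
    reach([*s,.12],R); move_l([*s,Z],.12); move_l([*e,Z],v)
    f=sense()["ft_force"]; b=e-d*.01
    move_l([*b,Z],.05); move_l([*b,.1],.15); S=sense();print(S["time"],f,S["joint_pos"])
E
python3 - <<'E'
from h import *
np.set_printoptions(precision=4,suppress=True)
grip(.016)
sweep((.498,.0617),.015,-.037)
f=grab_frame("top");cv2.imwrite("pics/t1.png",f[:,:,::-1])
E
```

```text
8.0 [ 0.2761 -0.3661  0.7966] [0.2629 0.1289 1.8212 0.     1.1923 0.2979]
```

View pics/t1.png

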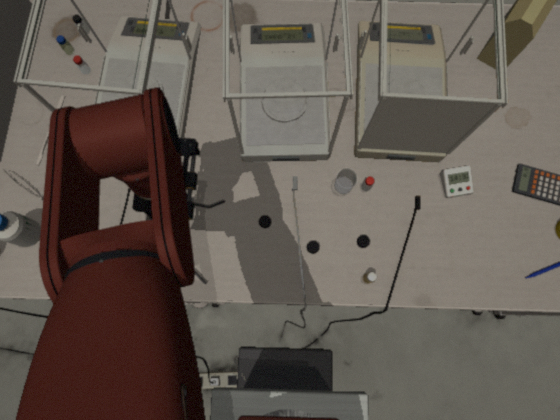

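The arm is over the bay at about (170,190), but cap_1 still sits at (265,221), so the sweep missed it. I'll check the state before moving again.

Run:
```python
from h import *
np.set_printoptions(precision=4,suppress=True)
S=sense()
for k in("eef_pos","tcp_rot","opening","gripper_force","ft_force"):print(k,S[k])
f=grab_frame("top");print([ (c[1],c[2]) for c in caps(f,"top",(240,205,380,260))])
f=grab_frame("scene");cv2.imwrite("pics/s1.png",f[:,:,::-1])
```

```text
eef_pos [0.5024 0.2166 0.0987]
tcp_rot [[ 0.0349  0.9994 -0.0021]
 [ 0.9994 -0.035  -0.0006]
 [-0.0006 -0.0021 -1.    ]]
opening 0.015696631934604546
gripper_force 0.0
ft_force [-0.3167 -0.2802 -0.0417]
[(array([264.4917, 221.4083]), array([0.4992, 0.0623, 0.009 ])), (array([362.6759, 240.9167]), array([ 0.4622, -0.1513,  0.009 ])), (array([312.5794, 246.729 ]), array([ 0.4465, -0.0433,  0.009 ]))]
```

View pics/s1.png

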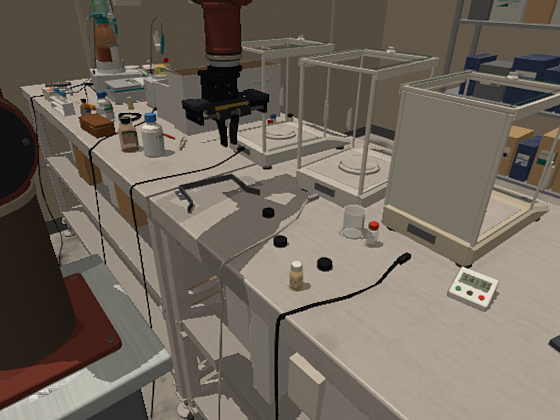

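Run:
```python
from h import *
for n in("top","scene"):
    c=camera_info(n);T=np.array(c["camera_from_world"]);K=c["intrinsics"]
    for p in([.5024,.2166,.0847],[.5024,.2166,.16],[0,0,0],[0,0,.3],[.498,.0617,.01],[.171,.601,.197]):
        q=T[:3,:3]@p+T[:3,3];u=K@[q[0],-q[1],-q[2]];print(n,p,(u[:2]/u[2]).round(0))
S=sense();p=np.array(S["eef_pos"]);R=np.array(S["tcp_rot"])
c=camera_info("wrist");print(c)
f=grab_frame("wrist");cv2.imwrite("pics/w1.png",f[:,:,::-1])
```

```text
top [0.5024, 0.2166, 0.0847] [187. 210.]
top [0.5024, 0.2166, 0.16] [178. 201.]
top [0, 0, 0] [287. 472.]
top [0, 0, 0.3] [291. 555.]
top [0.498, 0.0617, 0.01] [265. 222.]
top [0.171, 0.601, 0.197] [-79. 388.]
scene [0.5024, 0.2166, 0.0847] [230. 160.]
scene [0.5024, 0.2166, 0.16] [229. 130.]
scene [0, 0, 0] [ 30. 339.]
scene [0, 0, 0.3] [-50. 146.]
scene [0.498, 0.0617, 0.01] [268. 212.]
scene [0.171, 0.601, 0.197] [ 32. 104.]
{'intrinsics': array([[325.1922621 ,   0.        , 282.96194102],
       [  0.        , 325.1922621 , 209.83872966],
       [  0.        ,   0.        ,   1.        ]]), 'hand_eye': array([[-1.13739584e-03,  9.55900439e-01,  2.93688709e-01,
         8.03513228e-02],
       [ 9.99998802e-01,  7.78816699e-04,  1.33789022e-03,
        -4.73549463e-04],
       [ 1.05016018e-03,  2.93689878e-01, -9.55900179e-01,
        -1.88129823e-01],
       [ 0.00000000e+00,  0.00000000e+00,  0.00000000e+00,
         1.00000000e+00]])}
```

View pics/w1.png

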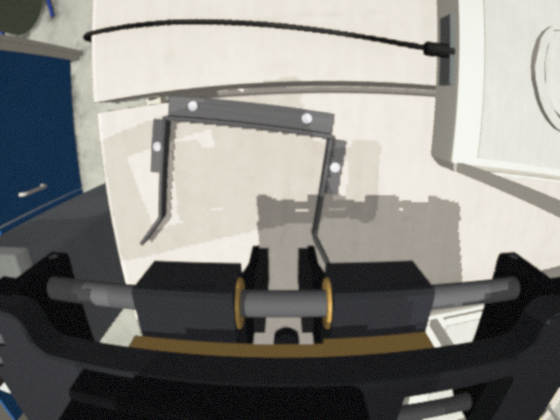

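The wrist view shows the bay empty, with wall ends near (165,215) and (318,232), and the fingertips near row 250. In the scene view the fingertips look about 15 px higher than they should, so I'll measure their real height from that image.

Run:
```python
from h import *
s=cv2.imread("pics/s1.png")
g=s.max(2)[100:170,200:260]
cv2.imwrite("pics/z.png",cv2.convertScaleAbs(cv2.resize(s[80:220,165:300],(675,700)[:1]+(600,),interpolation=cv2.INTER_CUBIC),alpha=1.5))
S=sense();p=np.array(S["eef_pos"]);R=np.array(S["tcp_rot"])
c=camera_info("wrist");X=np.array(c["hand_eye"]);K=c["intrinsics"]
for q in([0,.015,.014],[0,.015,-.02],[.0095,.008,.014],[0,.015,-.05]):
    v=X[:3,:3].T@(np.array(q)-X[:3,3]);a=np.array([v[0],-v[1],-v[2]]);th=np.arctan2(np.hypot(a[0],a[1]),a[2]);e=a[:2]/np.hypot(a[0],a[1])
    print(q,K[0,0]*th*e+K[:2,2])
```

```text
[0, 0.015, 0.014] [306.5356468 235.885418 ]
[0, 0.015, -0.02] [310.47055669 257.75194041]
[0.0095, 0.008, 0.014] [296.26818767 222.52308213]
[0, 0.015, -0.05] [315.11253724 283.98064101]
```

View pics/z.png

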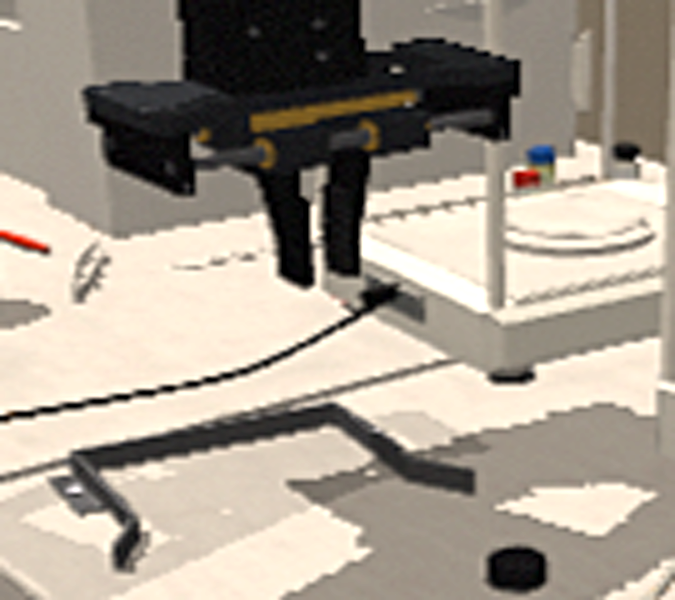

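The fingertips are at about (224,146) and (234,144) in the scene view, where the model puts them at (230,160). That makes them roughly 35 mm higher than assumed, which explains the miss. I'll cross-check the arm's pose with the wrist camera on the bay, and triangulate the tip height.

Run:
```python
from h import *
np.set_printoptions(precision=4,suppress=True)
S=sense();p=np.array(S["eef_pos"]);R=np.array(S["tcp_rot"])
c=camera_info("wrist");X=np.array(c["hand_eye"]);K=c["intrinsics"]
o=p+R@X[:3,3]
for px in((168,122),(329,138),(166,213),(316,232)):
    r=(np.array(px)-K[:2,2]);th=np.hypot(*r)/K[0,0];e=r/np.hypot(*r)
    w=R@X[:3,:3]@np.array([np.sin(th)*e[0],-np.sin(th)*e[1],-np.cos(th)])
    print(px,o+w*(.016-o[2])/w[2])
# tip: scene ray of midpoint; z where the ray meets vertical line at TCP xy
for px in((224.4,145.8),(233.6,143.5),(229,144.7)):
    a=cast("scene",px,0);b=cast("scene",px,.3);d=b-a
    t=np.dot(p[:2]-a[:2],d[:2])/np.dot(d[:2],d[:2]);print(px,a+t*d)
print(p)
```

```text
(168, 122) [0.4056 0.296  0.016 ]
(329, 138) [0.5419 0.2749 0.016 ]
(166, 213) [0.3943 0.2144 0.016 ]
(316, 232) [0.53  0.192 0.016]
(224.4, 145.8) [0.4922 0.2228 0.1214]
(233.6, 143.5) [0.5109 0.211  0.1262]
(229, 144.7) [0.5016 0.217  0.1236]
[0.5024 0.2165 0.0985]
```

The arm pose is right: the bay corners agree between the two cameras. The fingertips are actually about 24 mm above the TCP instead of 14 mm below it. I'll go behind cap_1 and probe downward in small steps to find the bench.

Run:
```python
from h import *
np.set_printoptions(precision=4,suppress=True)
cap=np.array((.498,.0617));t=C+.015*ax-.037*by;d=(t-cap)/np.linalg.norm(t-cap)
s=cap-d*(OFF+.016);R=ori(d)
reach([*s,.06],R); move_l([*s,-.010],.12); hold(.1)
f0=np.array(sense()["ft_force"]);z=-.010;print(f0,sense()["eef_pos"])
while z>-.032:
    z-=.0015; move_l([*s,z],.03); S=sense();df=S["ft_force"][2]-f0[2]
    if abs(df)>2.5: break
print("z",z,S["eef_pos"],df,S["time"])
f=grab_frame("scene");cv2.imwrite("pics/p.png",f[:,:,::-1])
```

```text
[0.4971 0.5052 0.8164] [ 0.4978  0.0249 -0.0089]
z -0.02650000000000001 [ 0.4968  0.0248 -0.0255] 10.415647050502288 12.5917
```

The bench is touched at TCP z = -0.0255, so I'll sweep at z = -0.021 and shift the travel heights down to match.

```bash
sed -i 's/^Z=.019/Z=-.021/; s/\[\*s,.12\]/[*s,.06]/g; s/\[\*b,.1\]/[*b,.06]/' h.py
python3 - <<'E'
from h import *
np.set_printoptions(precision=4,suppress=True)
p=np.array(sense()["eef_pos"]); move_l([p[0],p[1],-.015],.05)
sweep((.498,.0617),.015,-.037)
f=grab_frame("top");print([(c[0][4],c[2]) for c in caps(f,"top",(240,205,380,260))])
f=grab_frame("scene");cv2.imwrite("pics/s2.png",cv2.resize(f[140:300,160:360,::-1],(750,600),interpolation=cv2.INTER_CUBIC))
E
```

```text
17.4667 [ 0.4106 -0.2855  0.5227] [0.2629 0.1797 1.8471 0.     1.1156 0.2979]
[(np.int32(109), array([ 0.4621, -0.1512,  0.009 ])), (np.int32(107), array([ 0.4462, -0.0432,  0.009 ]))]
```

View pics/s2.png

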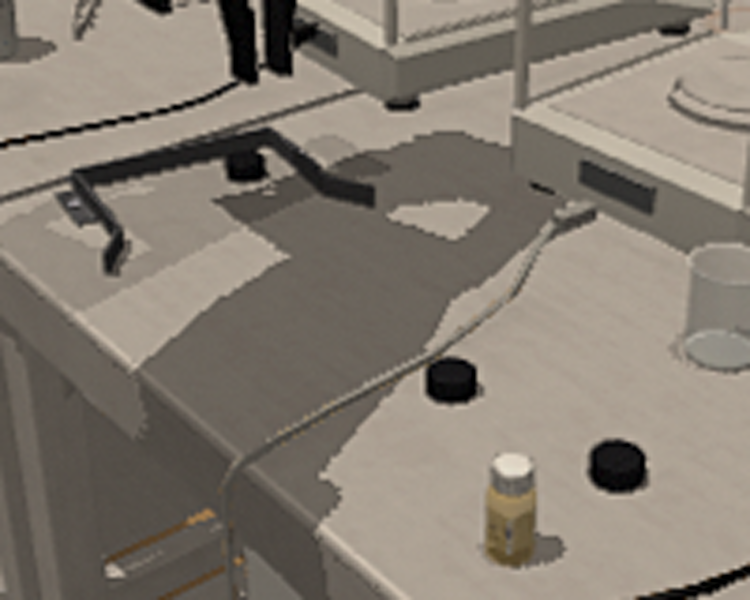

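Cap_1 is now in the bay at the far lane (crop (245,165)). Caps 2 and 3, the vial and the beaker have not moved. Next I'll sweep cap_2 and cap_3.

Run:
```python
from h import *
np.set_printoptions(precision=4,suppress=True)
sweep((.446,-.0433),.015,.037)
f=grab_frame("top");print([(c[0][4],c[2]) for c in caps(f,"top",(240,205,380,260))])
sweep((.4615,-.1515),.008,0.)
p=np.array(sense()["eef_pos"]);R=np.array(sense()["tcp_rot"])
reach([.45,-.02,.15],R)
print(sense()["time"])
f=grab_frame("top");cv2.imwrite("pics/t3.png",cv2.convertScaleAbs(cv2.resize(f[170:300,140:400,::-1],(780,390),interpolation=cv2.INTER_CUBIC),alpha=1.5))
m=f[180:290,140:235]; 
for r in caps(f,"top",(160,195,235,285),38): print(*r,(ax@(r[2][:2]-C),by@(r[2][:2]-C)))
```

```text
23.925 [ 0.4474 -0.6485 -0.4007] [0.3233 0.0432 1.9969 0.     1.1022 0.2748]
[(np.int32(114), array([ 0.4622, -0.1512,  0.009 ]))]
31.675 [ 0.1532 -0.4499 -0.4783] [0.2791 0.1013 1.9351 0.     1.1059 0.2926]
32.6667
[160 200  10  36  42] [164.    217.381] [0.502  0.2822 0.009 ] (np.float64(0.04860435687217019), np.float64(-0.029384548777855353))
[175 212  12  11 108] [180.5 217. ] [0.5039 0.2462 0.009 ] (np.float64(0.013287141638383826), np.float64(-0.03660678707436757))
[174 229  12  11 107] [179.7944 233.9159] [0.4664 0.2449 0.009 ] (np.float64(0.006416156189801269), np.float64(0.0002517267551958677))
[167 245  12  11 106] [172.8302 249.8774] [0.4312 0.2572 0.009 ] (np.float64(0.01337780738508207), np.float64(0.036889154460388617))
```

View pics/t3.png

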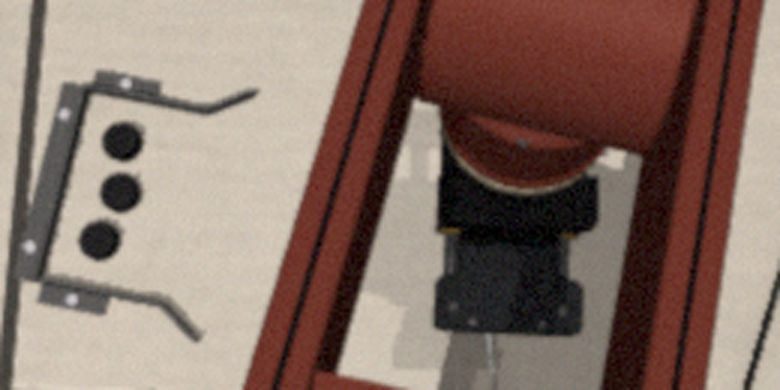

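All three caps lie flat well inside the bay, at crop (122,142), (121,192) and (100,240). I'll do a quick check of the vials and beaker, then hand in.

Run:
```python
from h import *
a=cv2.cvtColor(cv2.imread("pics/scene0.png"),cv2.COLOR_BGR2GRAY);b=cv2.cvtColor(grab_frame("scene"),cv2.COLOR_RGB2GRAY)
ok=True
for n,(x,y,w,h) in dict(vialN=(287,260,18,32),vialF=(366,220,16,28),beaker=(341,204,25,36)).items():
    r=cv2.matchTemplate(b[y-15:y+h+15,x-15:x+w+15],a[y:y+h,x:x+w],cv2.TM_CCOEFF_NORMED);_,s,_,l=cv2.minMaxLoc(r)
    print(n,round(s,2),(l[0]-15,l[1]-15)); ok&=s>.7 and max(abs(l[0]-15),abs(l[1]-15))<=1
print(ok)
if ok: print(finish_job())
```

```text
vialN 0.85 (0, 0)
vialF 0.74 (0, 0)
beaker 0.54 (0, 0)
False
```

None of the three shows any shift in the image. The beaker's lower match score fits the arm's shadow falling on clear glass, so I'm handing in.

```bash
python3 -c "
from rig import *
print(finish_job())"
```

```text
the job is handed in; nothing more can be done
None
```

All three caps were slid into the bay and lie flat between its straight walls, the vials and beaker show no movement in the camera check, and the job was handed in at about 33 s.

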